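# Shut the chip box lid, draw the sagging bolt and hold the gate ajar

## Task

The chip box has to be emptied without dusting the bench: first swing its hinged lid down until it is shut, then draw the sagging bolt of the front gate, lifting it over the bent keeper as you pull instead of forcing it, and swing the gate open to about 30 degrees, ready for a suction hose. The gate springs shut by itself, so finish still holding it ajar at that angle, with the lid shut, and leave the wax tin, the roll of tape and the wood blank lying where they are.

Things in the scene. Friction and masses are not known exactly. Their poses are not given: they have to be found in the camera images.
- chip_box: Fixed plywood box, 150 deep (x), 260 wide (y), 130 mm high. Origin: centre of its underside; +x runs from the front (gate) face, at x = -75 mm, to the back, +y to the left seen from the front. A lid is hinged on top of its back wall. A gate fills most of the front, between a narrow left post (hinge side) and a 56 mm right post that carries the keeper.
- lid (a joint): Lid angle in rad: 0 = shut, grows as its front edge rises (starts at 0.5 to 1.15). A stiff hinge (axis: box's y, through point lid_hinge) holds it at any angle; a few newtons near the front edge push it shut. Board 158 x 264 x 8 mm, its outer face 9 mm above the hinge axis when shut; a knob 24 mm wide, 22 mm high stands mid-width on it, 75 mm from the hinge.
- lid_hinge (a point): Middle of the lid's hinge axis (the axis runs along the box's y): on the top of the back wall, at box x = +75 mm, z = 130 mm.
- lid_edge (a point): Point on the lid's outer face in the middle of its width, 8 mm in from its free front edge, 150 mm from the hinge axis.
- gate_angle (a joint): Gate angle in rad: 0 = shut, grows as the gate's right edge swings out to the front of the box, to at most 1.2. A spring drives it shut with about 2 to 4 N at the bolt handle. While the bolt's tip is in the keeper the gate has only about 0.04 rad of play.
- gate_hinge (a point): Point on the gate's vertical hinge axis, at its left edge, at box x = -77 mm, y = +105 mm, 90 mm above the bench.
- gate: The swinging gate: plywood panel 10 x 166 x 98 mm with two steel guide loops, carrying the bolt. Its origin lies on the hinge axis at bench height; axes as the box's when shut. The panel reaches from 7 to 173 mm right of the hinge axis; its lower edge is 17 mm, its top 115 mm above the bench.
- bolt_draw (a joint): How far the bolt is drawn, in m: 0 = home in the keeper, 0.045 = fully drawn. It slides along the gate to the left (box's +y while the gate is shut), with about 1 N of friction. At 0.004 the nose under its tip strikes the keeper's upturned lip unless the bolt is lifted; nose and tip are clear of the keeper from 0.018 on.
- bolt_lift (a joint): How far the bolt is lifted in its worn, tall guide loops, in m: 0 = sagging (it falls back by its own weight), 0.014 = against the top. The nose clears the keeper's lip above 0.008.
- bolt_handle (a point): Top of the bolt's upright handle, a round steel bar 12 mm in diameter, 156 mm above the bench while sagging. Its upper 24 mm stand free by 25 mm all round; 66 mm below the top it bends back to the bolt. It stands 43 mm in front of and, undrawn, 120 mm right of the gate's hinge axis. The shut lid's front edge (top at 139 mm) is 37 mm behind the bar's axis.
- wax_tin: Round brown wax tin, 70 mm across, 24 mm high, lying loose on the bench; leave it alone. Origin: centre of its underside.
- masking_tape: Roll of masking tape, 104 mm across, 25 mm high, lying flat and loose on the bench; leave it alone. Origin: centre of its underside.
- pen_blank_1: Dark wooden blank, 20 x 128 x 20 mm, lying loose on the bench; leave it alone. Origin: centre of its underside.

How it is judged:
By the outcome, as a careful person would: the job done as asked, in the order asked, and still so for the second after the job is handed in, while the arm keeps its last pose, push and grip.
It also fails if it takes over 50 s, if anything falls off the work surface, if the arm or the gripper's body presses on something with over 40 N, if the wrist force passes 120 N, or if a joint passes its speed limit or range.

## Robot

A 6-joint arm with a two-finger parallel gripper is mounted at the origin on a cart in front of the work surface, level with it; the furniture and walls round the work are solid. World frame = base frame: x ahead of the robot, y to its left, z up, the work surface at z = 0. Lengths are in m, angles in rad, forces in N, time in s.
With the tool pointing down it reaches from about 0.35 to 0.85 m from the base axis. Payload 8.1 kg.
Tool frame: the origin (TCP) lies midway between the tips of the shut fingers; the grasp point (between the pads) lies 19 mm behind it; z points along the fingers, y is the line along which they close (so a half turn about z gives the same grasp; the last joint's range is limited). The gripper opens to 85 mm and grips with 20 to 120 N. Pads are 22 mm wide; open, the fingers measure 114 mm over their backs; the gripper's body (76 mm by 85 mm) begins 54 mm behind the grasp point. The pads swing forward as they close: fully open they stand 13 mm farther back than shut.
Start: joints at [-1.223, 0.13, 1.488, -0, 1.523, -0.085], TCP at [0.252, -0.545, 0.231] pointing down, gripper open.
Joint ranges: [-2.96, 2.96], [-0.89, 2.26], [0.02, 2.5], [-1.34, 4.48], [0, 2.73], [-2.66, 2.66]. Speed limits (rad/s): [2.39, 2.39, 2.79, 3.14, 3.14, 3.14].

## Interface

Orientations are given as a rotation vector (axis times angle).
In Python, from workcell import env, viewer gives the robot as it stands.
- The arm moves only by the tool shift_gripper, called after "Request:" as name(argument=value, ...) on one line, values as JSON. Schema: {"type":"object","properties":{"plan":{"type":"string"},"clamp_n":{"type":"number"},"only":{"type":"string"},"quiet":{"type":"boolean"},"lines":{"type":"string"}},"required":["plan"],"additionalProperties":false}. plan is a string of 1 to 5 rows, parted by semicolons, with the numbers parted by spaces; each row has 7 numbers: the finger opening in m, then dx, dy, dz in a scale on which 1.0 is 30 cm, then a rotation vector rx, ry, rz in shares of pi rad (1.0 is pi rad); each row is the pose to reach, as a shift and turn from the pose commanded when the call began, along the tool's axes at that moment; what a row does not reach only later rows make up. A row lasts 1/12 s, in which the tool goes at most 0.0417 m and 0.125 rad, less where a joint would pass 70% of its speed; a pose out of reach is approached as far as the arm can. The fingers move at their own pace and stop on an object; clamp_n is the grip in N (left out, the last holds). Time passes only in rows, so rows that do not move let the fingers close. The tool returns the time, the measured TCP pose, the force, the opening and the grip force at its end. only (a regular expression) keeps the lines of the reply that match it, lines (a string "A,B") keeps lines A to B, and quiet returns only ok. Input that does not fit is refused with a message, and nothing moves.
- env.observe(): the state, without advancing time (a new reading comes with each control period).
- viewer.snapshot(name): name is "scene" or "top" or "wrist"; returns the picture (480x640x3 uint8, blue, green, red); there is no depth.
- viewer.camera_params(name): a dict with "vfov" (degrees; the focal length in pixels is half the picture's height over the tangent of half this angle, whatever the lens; pixels are square), "cx", "cy" (the principal point, pixels), "camera_from_world" (4x4, takes a point from world to camera coordinates). Camera axes: x right, y down, z forward; pixel columns grow to the right and rows downward; lengths in m; the calibration is good to about 2 mm. A picture is of the moment at which its call begins: read the wrist's pose just before it. camera_params takes no time and is no camera call; for the wrist camera it gives the pose at the moment of the call.
- env.job_done(): hands the job in; it is judged then, once.
The state is a dict: "t": time; "joints": joint angles; "qvel": joint speeds; "tau": joint torques, N m; "eef_pos": TCP position; "orientation": TCP orientation; "ft_force": force on the tool from outside, world axes, zero at the start; "moment": the same for the moment, N m; "grip_width": finger opening in m; "gripper_force": force on a finger pad.
Only numpy, scipy, OpenCV 4.12 (cv2) and the standard library are available. Lean on these libraries where they do the work, as an engineer would, in place of code of your own. Each camera call takes 0.05 s, during which the arm holds its last target. There are 200 camera calls.

## Working session

There is one attempt and no reset: what is moved stays moved. The work goes in short steps, Python scripts to look and compute and a tool call to move; the robot and the scene stay as the last step left them, time stands still between calls to the robot, and variables do not carry over. Pictures are saved under pics/ and viewed, at most 10 in all, crops included, and the job is handed in when it is done.

```bash
mkdir -p pics; ls
```

Run:
```python
from workcell import env, viewer
import cv2
for n in("scene","top"):
    cv2.imwrite(f"pics/{n}0.png",viewer.snapshot(n)); p=viewer.camera_params(n); print(n,p)
s=env.observe(); print(s)
```

```text
pics
scene {'vfov': 43.840212481154644, 'cx': 305.97685277023254, 'cy': 234.94249012634708, 'camera_from_world': array([[ 0.68320792, -0.72980729,  0.02466302, -0.47658493],
       [-0.2815539 , -0.29443863, -0.91325423,  0.2259164 ],
       [ 0.67376134,  0.61699855, -0.40664289,  1.09404671],
       [ 0.        ,  0.        ,  0.        ,  1.        ]])}
top {'vfov': 43.902299733446554, 'cx': 315.84543588734823, 'cy': 235.6532213518394, 'camera_from_world': array([[-0.01183703, -0.9998044 ,  0.01584453, -0.10990462],
       [-0.98075349,  0.00852017, -0.19506408,  0.55506138],
       [ 0.19489093, -0.01784855, -0.98066251,  1.28050972],
       [ 0.        ,  0.        ,  0.        ,  1.        ]])}
{'t': 0.1, 'joints': array([-1.22335212e+00,  1.31088102e-01,  1.48915476e+00, -2.50262067e-05,
        1.52302128e+00, -8.54207679e-02]), 'qvel': array([-0.00036738, -0.00218425, -0.00170876, -0.00021651, -0.00038248,
        0.00046467]), 'tau': array([ 1.26074301e-03, -5.70953143e+01, -5.01941729e+01, -1.45682402e-04,
        8.22689908e-03, -1.29852433e-04]), 'eef_pos': array([ 0.25151542, -0.54419311,  0.23035645]), 'orientation': array([-3.06668285e+00, -6.74293401e-01,  3.81722460e-04]), 'ft_force': array([-0.43212517,  0.3334798 , -0.21776229]), 'moment': array([ 0.01154326, -0.02083473, -0.01617223]), 'gripper_force': 0.0, 'grip_width': 0.08530206614673631}
```

View pics/scene0.png

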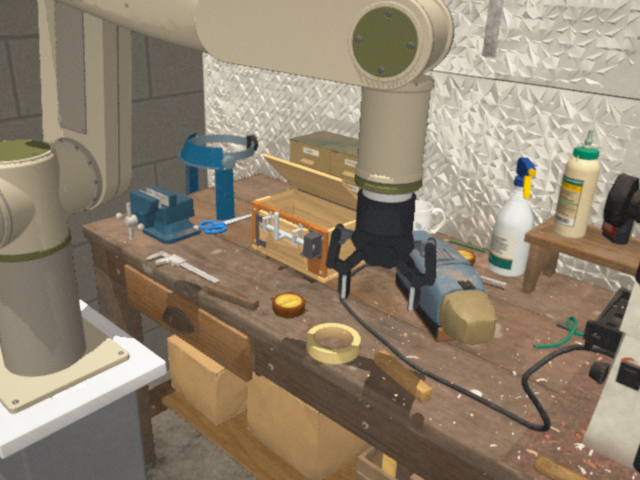

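View pics/top0.png

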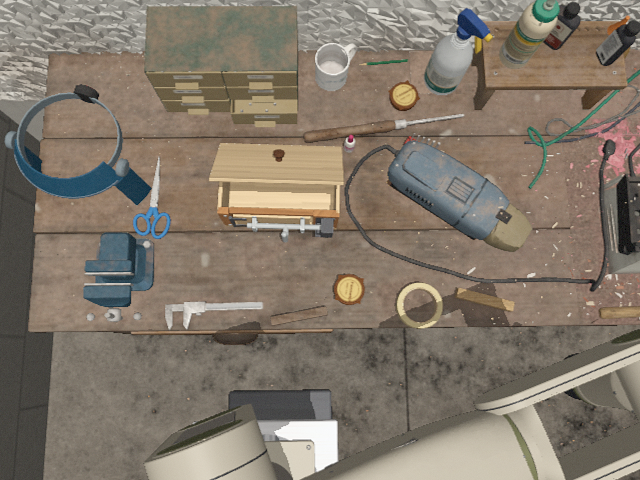

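The scene view shows the box at about (255–355, 155–275) with its lid raised. In the top view the box spans columns 210–343 and rows 145–237, with the handle near (285, 233). The tin (349, 289), tape (420, 305) and blank (300, 315) lie in front of it. I'll zoom in to localise the box.

Run:
```python
import cv2,numpy as np
a=cv2.imread("pics/top0.png")[135:245,200:355]; b=cv2.imread("pics/scene0.png")[145:280,240:360]
cv2.imwrite("pics/c1.png",cv2.resize(a,None,fx=5,fy=5,interpolation=cv2.INTER_CUBIC))
cv2.imwrite("pics/c2.png",cv2.resize(b,None,fx=4.4,fy=4.4,interpolation=cv2.INTER_CUBIC))
```

```text
(no output)
```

View pics/c1.png

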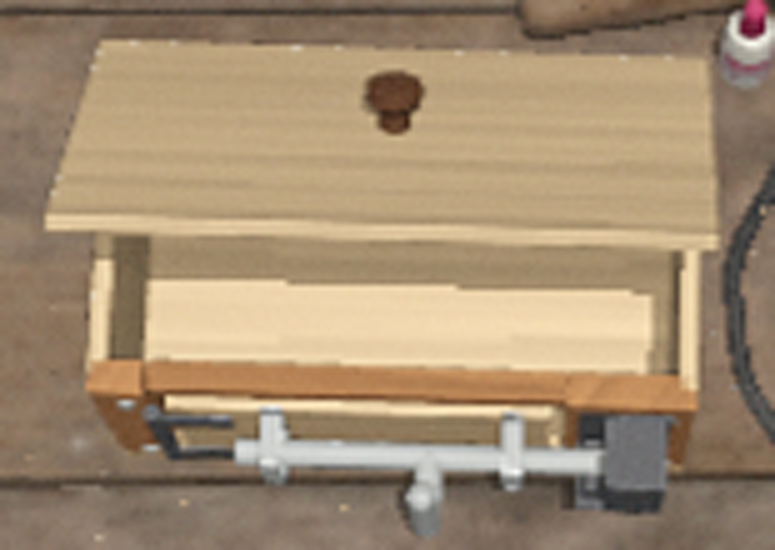

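View pics/c2.png

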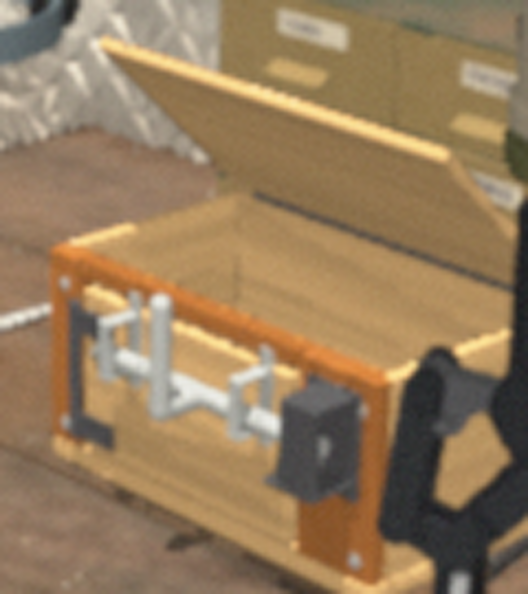

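Create h.py:
```python
import numpy as np
from workcell import env, viewer
from scipy.spatial.transform import Rotation as R
def proj(n,P):
    p=viewer.camera_params(n); T=p["camera_from_world"]; f=240/np.tan(np.radians(p["vfov"]/2))
    c=P@T[:3,:3].T+T[:3,3]; return np.c_[p["cx"]+f*c[:,0]/c[:,2],p["cy"]+f*c[:,1]/c[:,2]]
def lid(r,y,h,a): return np.array([.075-r*np.cos(a)+h*np.sin(a)*1, y, .13+r*np.sin(a)+h*np.cos(a)])
def box(x,y,w,P): 
    return np.asarray(P)@R.from_euler('z',w).as_matrix().T+[x,y,0]
```

Run:
```python
from h import *
from scipy.optimize import least_squares
T=[((-.075,.13,.13),88,388),((-.075,-.13,.13),697,407),((-.12,-.015,.156),420,487),
   ((0.158,.132,.009),48,215),((.158,-.132,.009),717,235),((0,.132,.009),98,40),((0,-.132,.009),706,58)]
S=[((-.075,.13,.13),55,250),((-.075,-.13,.13),388,380),((-.12,-.015,.156),161,298),((-.075,-.13,0),378,583),
   ((0.158,.132,.009),100,38),((.158,-.132,.009),450,148)]
tu=np.array([[(u+.5)/5-.5+200,(v+.5)/5-.5+135] for _,u,v in T]); su=np.array([[(u+.5)/4.4-.5+240,(v+.5)/4.4-.5+145] for _,u,v in S])
def pts(L,a): return [lid(*p,a) if p[0]>=0 else p for p,_,_ in L]
def res(q):
    return np.r_[(proj("top",box(*q[:3],pts(T,q[3])))-tu).ravel(),(proj("scene",box(*q[:3],pts(S,q[3])))-su).ravel()]
r=least_squares(res,[.6,0,0,.7],loss="soft_l1")
print(r.x); print(res(r.x).reshape(-1,2).round(1))
q=r.x
for n,p in dict(handle=(-.12,-.015,.156),lidedge=lid(.15,0,.009,q[3]),knob=lid(.075,0,.031,q[3]),hinge=(-.077,.105,.09),edgeshut=lid(.15,0,.009,0)).items(): print(n,box(*q[:3],[p]).round(4))
```

```text
[ 0.66214089 -0.03719229 -0.03151592  0.75607265]
[[-0.1  0.2]
 [ 0.3 -0.8]
 [ 0.7  0.2]
 [-0.6  0.5]
 [ 0.8 -0.3]
 [ 0.3 -1. ]
 [ 0.4 -1.7]
 [-1.4 -1.2]
 [-1.6  0.2]
 [ 0.4 -1.3]
 [-1.5  5.3]
 [-0.  -0.6]
 [-0.2  0.3]]
handle [[ 0.5417 -0.0484  0.156 ]]
lidedge [[ 0.6342 -0.0363  0.2395]]
knob [[ 0.7038 -0.0385  0.204 ]]
hinge [[0.5885 0.0702 0.09  ]]
edgeshut [[ 0.5872 -0.0348  0.139 ]]
```

Add to h.py:
```python
q=(0.66214,-0.03719,-0.03152)
def to(pos,yaw):
    "shift and turn in tool axes from measured pose to pos, tool down, closing line at yaw from world y"
    s=env.observe(); A=R.from_rotvec(s["orientation"]); cands=[R.from_euler('z',yaw+k)*R.from_matrix(np.diag([1.,-1,-1])) for k in (0,np.pi)]
    for B in cands: print("pos",s["eef_pos"].round(4),"shift",A.inv().apply(np.array(pos)-s["eef_pos"]).round(4),"turn",(A.inv()*B).as_rotvec().round(3))
    print(A.as_matrix().round(3).tolist(),"j",s["joints"].round(3),"F",s["ft_force"].round(1),"w",round(s["grip_width"],4),"g",round(s["gripper_force"],1))
```

Run:
```python
from h import *
to([.645,-.085,.29],q[2])
```

```text
pos [ 0.2515 -0.5442  0.2304] shift [ 0.5498 -0.2519 -0.0592] turn [-0.002  0.     0.464]
pos [ 0.2515 -0.5442  0.2304] shift [ 0.5498 -0.2519 -0.0592] turn [-0.000e+00 -2.000e-03 -2.677e+00]
[[0.908, 0.419, -0.001], [0.419, -0.908, 0.002], [0.0, -0.002, -1.0]] j [-1.223  0.131  1.489 -0.     1.523 -0.085] F [-0.4  0.3 -0.2] w 0.0853 g 0.0
```

Units first: shifts go in shares of 30 cm and turns go in shares of pi rad. So 0.175 m is 0.5833, -0.06 m is -0.2, 0.464 rad is 0.1477.

Request:
shift_gripper(plan="0 0.1167 -0.0533 -0.05 0 0 0.0296;0 0.2333 -0.1067 -0.1 0 0 0.0592;0 0.35 -0.16 -0.15 0 0 0.0885;0 0.4667 -0.2133 -0.2 0 0 0.1181;0 0.5833 -0.2667 -0.2 0 0 0.1477", clamp_n=30)

```text
t: 0.52
eef_pos: [0.3784, -0.3981, 0.2947]
orientation: [3.138, -0.057, 0.005]
ft_force: [1.3, -1.4, 0.9]
grip_width: 0.0253
gripper_force: 0.0
```

Run:
```python
from h import *
to([.645,-.085,.285],q[2])
```

```text
pos [ 0.3784 -0.3981  0.2947] shift [ 0.255  -0.3226  0.0094] turn [ 0.003 -0.003 -0.005]
pos [ 0.3784 -0.3981  0.2947] shift [ 0.255  -0.3226  0.0094] turn [-0.005 -0.005  3.137]
[[0.999, -0.036, 0.003], [-0.036, -0.999, -0.004], [0.003, 0.003, -1.0]] j [-0.904 -0.03   1.539  0.     1.628  0.703] F [ 1.3 -1.4  0.9] w 0.0253 g 0.0
```

Scaled: -0.16 m is -0.5333, -0.128 m is -0.4267.

Request:
shift_gripper(plan="0 0.0833 -0.1067 0.0067 0 0 0;0 0.1667 -0.2133 0.0133 0 0 0;0 0.25 -0.32 0.02 0 0 0;0 0.3333 -0.4267 0.0233 0 0 0;0 0.4167 -0.5333 0.0267 0 0 0")

```text
t: 0.93
eef_pos: [0.5076, -0.2407, 0.2828]
orientation: [-3.141, 0.049, 0.001]
ft_force: [0.9, -0.7, 0.5]
grip_width: 0.0001
gripper_force: 0.0
```

Request:
shift_gripper(plan="0 0.0833 -0.1067 0 0 0 0;0 0.1667 -0.2133 0 0 0 0;0 0.25 -0.32 0 0 0 0;0 0.3333 -0.4267 0 0 0 0;0 0.4167 -0.5333 0 0 0 0")

```text
t: 1.35
eef_pos: [0.6376, -0.0847, 0.2827]
orientation: [-3.141, 0.049, 0.001]
ft_force: [0.9, -0.4, 1.1]
grip_width: -0.0
gripper_force: 0.0
```

Request:
shift_gripper(plan="0 0 0 0 0 0 0;0 0 0 0 0 0 0")

```text
t: 1.52
eef_pos: [0.6374, -0.0842, 0.2818]
orientation: [-3.141, 0.043, 0.003]
ft_force: [-0.4, -0.9, -0.1]
grip_width: 0.0
gripper_force: 0.0
```

Run:
```python
from h import *
to([.605,-.085,.139],q[2])
```

```text
pos [ 0.6374 -0.0842  0.2818] shift [-0.032   0.0017  0.1428] turn [-0.001  0.002  0.004]
pos [ 0.6374 -0.0842  0.2818] shift [-0.032   0.0017  0.1428] turn [-3.000e-03 -1.000e-03 -3.138e+00]
[[1.0, -0.027, -0.002], [-0.027, -1.0, 0.001], [-0.002, -0.001, -1.0]] j [-0.211  0.234  1.28   0.     1.629  1.387] F [-0.4 -0.9 -0.1] w 0.0 g 0.0
```

Scaled: 0.071 m is 0.2367, 0.059 m is 0.1967.

Request:
shift_gripper(plan="0 0.0333 0 0.0667 0 0 0;0 0.0333 0 0.1167 0 0 0;0 0.0333 0 0.1567 0 0 0;0 0.0333 0 0.1967 0 0 0;0 0.0267 0 0.2367 0 0 0")

```text
t: 1.93
eef_pos: [0.6446, -0.0878, 0.2119]
orientation: [3.141, -0.051, 0.001]
ft_force: [0.3, -0.4, 1.5]
grip_width: 0.0001
gripper_force: 0.7
```

Request:
shift_gripper(plan="0 -0.01 0 0.04 0 0 0;0 -0.02 0 0.08 0 0 0;0 -0.0367 0 0.12 0 0 0;0 -0.0533 0 0.16 0 0 0;0 -0.0733 0 0.2 0 0 0")

```text
t: 2.35
eef_pos: [0.6225, -0.0863, 0.1515]
orientation: [3.141, -0.049, 0.001]
ft_force: [2.4, 0.4, 1.6]
grip_width: 0.0003
gripper_force: 0.5
```

Scaled: 0.016 m is 0.0533, 0.014 m is 0.0467.

Request:
shift_gripper(plan="0 -0.01 0 0.02 0 0 0;0 -0.02 0 0.0367 0 0 0;0 -0.02 0 0.0467 0 0 0;0 -0.02 0 0.0533 0 0 0")

```text
t: 2.68
eef_pos: [0.6159, -0.086, 0.1388]
orientation: [3.141, -0.049, -0.002]
ft_force: [-20.6, 2.7, 31.6]
grip_width: 0.0002
gripper_force: 15.7
```

Request:
shift_gripper(plan="0 0 0 0.0067 0 0 0;0 0 0 0.01 0 0 0")

```text
t: 2.85
eef_pos: [0.616, -0.086, 0.1386]
orientation: [3.141, -0.049, -0.002]
ft_force: [-28.7, 4.8, 43.9]
grip_width: 0.0001
gripper_force: 21.7
```

Scaled: -0.1 m is -0.3333, -0.085 m is -0.2833.

Request:
shift_gripper(plan="0 0 0 -0.02 0 0 0;0 0 0 -0.1 0 0 0;0.02 -0.1 -0.0333 -0.2167 0 0 0;0.02 -0.2 -0.1 -0.2833 0 0 0;0.02 -0.2467 -0.12 -0.3333 0 0 0")

```text
t: 3.27
eef_pos: [0.543, -0.0466, 0.2356]
orientation: [-3.141, 0.049, -0.002]
ft_force: [-0.3, 0.3, -0.3]
grip_width: 0.0202
gripper_force: 0.0
```

Request:
shift_gripper(plan="0.02 0 0 0 0 0 0;0.02 0 0 0 0 0 0;0.02 0 0 0 0 0 0")

```text
t: 3.52
eef_pos: [0.5443, -0.0479, 0.2331]
orientation: [3.141, -0.049, 0.001]
ft_force: [1.2, 0.0, 0.1]
grip_width: 0.02
gripper_force: 0.0
```

Run:
```python
from h import *
import cv2
for n in("scene","top"):
    I=viewer.snapshot(n); cv2.imwrite(f"pics/{n}1.png",I)
    if n=="scene": b=I[145:280,240:360]
    else: a=I[135:245,200:355]
cv2.imwrite("pics/w1.png",viewer.snapshot("wrist"))
cv2.imwrite("pics/c3.png",np.hstack([cv2.resize(a,(465,330),interpolation=2),cv2.resize(b,(300,330),interpolation=2)]))
print(proj("wrist",box(*q,[(-.12,-.015,.156)])))
to(box(*q,[(-.12,-.015,.134)])[0],q[2])
```

```text
[[328.38274158 260.36918283]]
pos [ 0.5439 -0.048   0.2317] shift [-0.0019  0.0005  0.0977] turn [-0.     0.002 -0.   ]
pos [ 0.5439 -0.048   0.2317] shift [-0.0019  0.0005  0.0977] turn [0.004 0.    3.141]
[[0.999, -0.032, -0.002], [-0.032, -0.999, 0.0], [-0.002, -0.0, -1.0]] j [-0.182 -0.013  1.637 -0.     1.52   1.421] F [-0.5  0.3 -0.1] w 0.0199 g 0.0
```

View pics/c3.png

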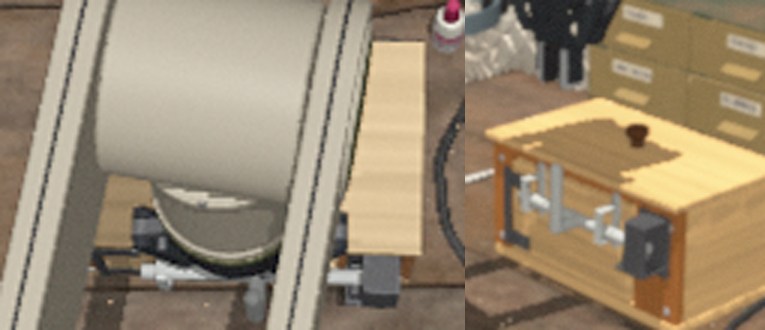

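View pics/w1.png

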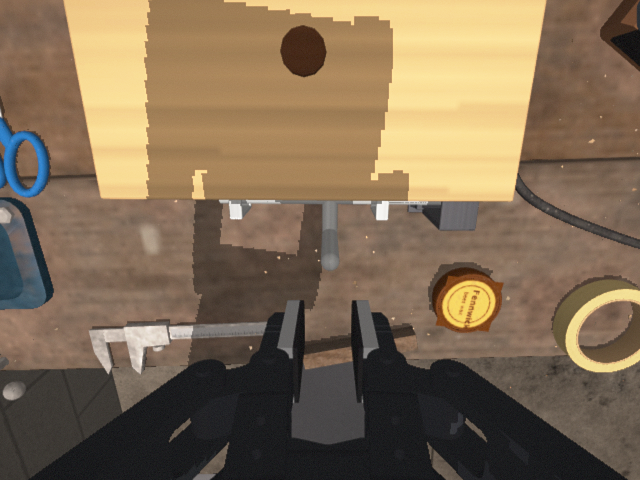

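The lid is shut. In the wrist view the handle's top is at about (330, 262) against a predicted (328, 260), so the pose fit holds and I can go down onto it.

Scaled: 0.096 m is 0.32, 0.088 m is 0.2933.

Request:
shift_gripper(plan="0.02 -0.0067 0 0.1 0 0 0;0.02 -0.0067 0 0.1833 0 0 0;0.02 -0.0067 0 0.25 0 0 0;0.02 -0.0067 0 0.2933 0 0 0;0.02 -0.0067 0 0.32 0 0 0")

```text
t: 4.08
eef_pos: [0.5406, -0.0476, 0.1342]
orientation: [-3.14, 0.05, 0.007]
ft_force: [-0.2, 0.4, -0.4]
grip_width: 0.02
gripper_force: 0.0
```

Request:
shift_gripper(plan="0 0 0 0 0 0 0;0 0 0 0 0 0 0;0 0 0 0 0 0 0", clamp_n=60)

```text
t: 4.33
eef_pos: [0.5412, -0.0478, 0.1377]
orientation: [3.141, -0.049, -0.004]
ft_force: [-7.3, -0.8, -0.6]
grip_width: 0.0098
gripper_force: 58.5
```

Run:
```python
from h import *
to(box(*q,[(-.12,-.015,.134)])[0],q[2])
```

```text
pos [ 0.5412 -0.0478  0.1377] shift [0.0005 0.0006 0.0037] turn [0.    0.002 0.   ]
pos [ 0.5412 -0.0478  0.1377] shift [0.0005 0.0006 0.0037] turn [-0.004  0.    -3.141]
[[1.0, -0.031, -0.002], [-0.031, -1.0, -0.0], [-0.002, 0.0, -1.0]] j [-0.182  0.044  1.753 -0.     1.346  1.42 ] F [-7.3 -0.8 -0.6] w 0.0098 g 58.5
```

Scaled: -0.011 m is -0.0367, -0.009 m is -0.03.

Request:
shift_gripper(plan="0 0 0 -0.01 0 0 0;0 0 0 -0.02 0 0 0;0 0 0 -0.03 0 0 0;0 0 0 -0.0367 0 0 0;0 0 0 -0.0367 0 0 0")

```text
t: 4.75
eef_pos: [0.5411, -0.0477, 0.1484]
orientation: [-3.141, 0.049, 0.003]
ft_force: [-5.1, -0.3, -4.3]
grip_width: 0.0094
gripper_force: 59.8
```

Run:
```python
from h import *
to(box(*q,[(-.12,-.015,.134)])[0],q[2])
```

```text
pos [ 0.5411 -0.0477  0.1484] shift [0.0006 0.0007 0.0144] turn [-0.     0.002  0.   ]
pos [ 0.5411 -0.0477  0.1484] shift [0.0006 0.0007 0.0144] turn [-3.000e-03 -0.000e+00 -3.141e+00]
[[1.0, -0.031, -0.002], [-0.031, -1.0, 0.0], [-0.002, -0.0, -1.0]] j [-0.182  0.034  1.743 -0.     1.366  1.42 ] F [-5.1 -0.3 -4.3] w 0.0094 g 59.8
```

Scaled: -0.012 m is -0.04, -0.008 m is -0.0267.

Request:
shift_gripper(plan="0 0 -0.0133 0 0 0 0;0 0 -0.0267 0 0 0 0;0 0 -0.04 0 0 0 0")

```text
t: 5.0
eef_pos: [0.5416, -0.0357, 0.1484]
orientation: [3.141, -0.049, -0.003]
ft_force: [-6.0, -0.5, -4.3]
grip_width: 0.0093
gripper_force: 59.8
```

Request:
shift_gripper(plan="0 0 -0.0167 0 0 0 0;0 0 -0.0333 0 0 0 0;0 0 -0.05 0 0 0 0;0 0 -0.0667 0 0 0 0;0 0 -0.0667 0 0 0 0")

```text
t: 5.42
eef_pos: [0.5423, -0.0148, 0.1484]
orientation: [-3.141, 0.048, 0.003]
ft_force: [-6.0, 1.0, -4.4]
grip_width: 0.0094
gripper_force: 59.8
```

Run:
```python
from h import *
to(box(*q,[(-.12,-.015,.134)])[0],q[2])
import cv2
I=viewer.snapshot("scene")[145:280,240:380]; J=viewer.snapshot("wrist")
cv2.imwrite("pics/d1.png",np.hstack([cv2.resize(I,(436,420),interpolation=2),cv2.resize(J,(360,420))]))
```

```text
pos [ 0.5423 -0.0148  0.1484] shift [0.0005 0.0336 0.0144] turn [-0.     0.002  0.001]
pos [ 0.5423 -0.0148  0.1484] shift [0.0005 0.0336 0.0144] turn [-3.000e-03 -1.000e-03 -3.141e+00]
[[1.0, -0.031, -0.002], [-0.031, -1.0, 0.0], [-0.002, -0.0, -1.0]] j [-0.122  0.032  1.746  0.     1.366  1.479] F [-6.   1.  -4.4] w 0.0094 g 59.8
```

View pics/d1.png

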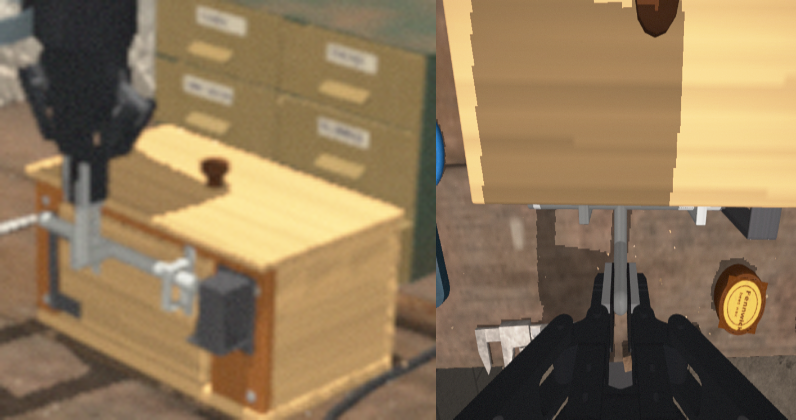

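The bolt is drawn about 33 mm with no resistance and its tip has left the keeper. Next I'll work out the arc.

Run:
```python
from h import *
H=np.append(box(*q,[(-.077,.105,.09)])[0][:2],0); s=env.observe(); A=R.from_rotvec(s["orientation"]); p=s["eef_pos"]
for th in (.06,.12,.18,.24,.3,.36,.42,.48,.53,.55):
    r=p-H; r[2]=0
    print(th,A.inv().apply(R.from_euler('z',-th).apply(r)-r).round(4))
```

```text
0.06 [-0.0051 -0.0028  0.    ]
0.12 [-0.0101 -0.0058  0.    ]
0.18 [-0.0148 -0.0092  0.    ]
0.24 [-0.0194 -0.0128  0.    ]
0.3 [-0.0237 -0.0168  0.0001]
0.36 [-0.0278 -0.0209  0.0001]
0.42 [-0.0316 -0.0253  0.0001]
0.48 [-0.0351 -0.0299  0.0001]
0.53 [-0.0379 -0.0339  0.0001]
0.55 [-0.0389 -0.0356  0.0001]
```

Scaled: -0.0237 m is -0.079, -0.0194 m is -0.0647, 0.24 rad is 0.0764.

Request:
shift_gripper(plan="0 -0.017 -0.0093 0 0 0 0.0191;0 -0.0337 -0.0193 0 0 0 0.0382;0 -0.0493 -0.0307 0 0 0 0.0573;0 -0.0647 -0.0427 0 0 0 0.0764;0 -0.079 -0.056 0 0 0 0.0955")

```text
t: 5.93
eef_pos: [0.5202, 0.0017, 0.1485]
orientation: [3.098, -0.523, 0.002]
ft_force: [2.4, -2.2, -11.1]
grip_width: 0.0094
gripper_force: 59.2
```

Run:
```python
from h import *
s=env.observe(); H=box(*q,[(-.077,.105,.09)])[0]; d=box(0,0,-q[2],[s["eef_pos"]-H])[0]; print(d, np.hypot(*d[:2]), "open",np.arctan2(-d[0],-d[1])-np.arctan2(.043,.087))
```

```text
[-0.06608621 -0.07055434  0.05847182] 0.09667110497529348 open 0.2936705733342749
```

Scaled: -0.0189 m is -0.063, 0.002 m is 0.0067, 0.234 rad is 0.0745.

Request:
shift_gripper(plan="0 -0.017 -0.0093 0.0033 0 0 0.0191;0 -0.0337 -0.0193 0.0067 0 0 0.0382;0 -0.0493 -0.0307 0.01 0 0 0.0573;0 -0.063 -0.0413 0.01 0 0 0.0745")

```text
t: 6.27
eef_pos: [0.5077, 0.0196, 0.1472]
orientation: [-3.015, 0.88, -0.007]
ft_force: [2.4, -1.3, -1.9]
grip_width: 0.0091
gripper_force: 60.2
```

Request:
shift_gripper(plan="0 0 0 0 0 0 0;0 0 0 0 0 0 0;0 0 0 0 0 0 0")

```text
t: 6.52
eef_pos: [0.5075, 0.0195, 0.1467]
orientation: [-3.017, 0.873, -0.005]
ft_force: [4.2, -1.5, -1.3]
grip_width: 0.0092
gripper_force: 60.2
```

Run:
```python
from h import *
import cv2
s=env.observe(); H=box(*q,[(-.077,.105,.09)])[0]; d=box(0,0,-q[2],[s["eef_pos"]-H])[0]; print(d, np.hypot(*d[:2]), "open",np.arctan2(-d[0],-d[1])-np.arctan2(.043,.087))
I=viewer.snapshot("scene")[140:340,230:390]; J=viewer.snapshot("wrist")
cv2.imwrite("pics/d2.png",np.hstack([cv2.resize(I,(400,500),interpolation=2),cv2.resize(J,(400,500))]))
```

```text
[-0.07932244 -0.05318568  0.05667526] 0.09550269941147616 open 0.5211053197971085
```

View pics/d2.png

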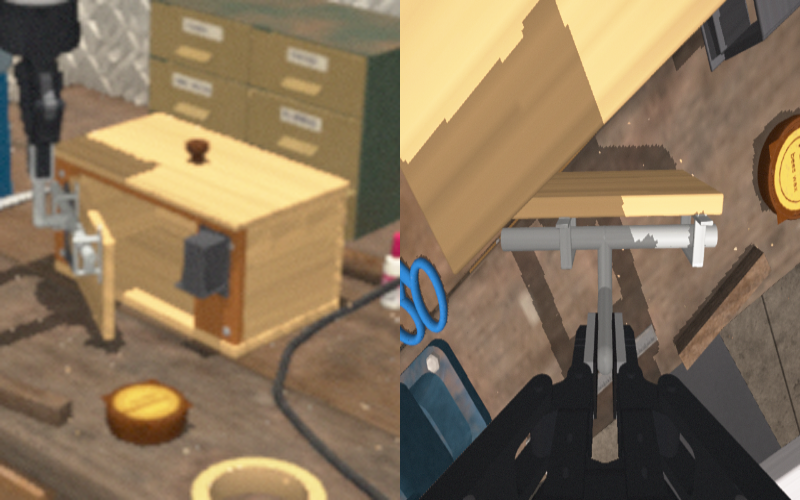

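The gate stands ajar at about 0.52 rad, still gripped at the handle. The lid is shut and the loose items haven't moved.

```bash
python3 -c "
from workcell import env
print(env.job_done())"
```

```text
the job is handed in; nothing more can be done
None
```

I shut the lid, lifted the bolt over the keeper and drew it about 33 mm without resistance, and handed the job in still holding the gate open at about 30° (0.52 rad), with the loose items not touched; pushing the lid shut briefly reached about 53 N at the fingertips (the 40 N limit covers the arm and gripper body), and no verdict came back.

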